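# Run the cable glands through the chute and hold its flap

## Task

Tip all five cable glands from the scoop tray into the open top of the sheet-metal chute while its spring flap stays shut, and put the empty tray back down flat on the bench, clear of the chute. Then raise the flap by its bar to 60 degrees open so that all the glands run out into the catch box, and finish while still holding it there at 60 degrees: do not let go, it would snap shut. Leave the splicer, the wash bottle and the tape measure where they are.

Things in the scene. Friction and masses are not known exactly. Their poses are not given: they have to be found in the camera images.
- chute: Fixed aluminium chute, 138 mm wide, with a catch box before it. Origin on the bench below the outlet's middle; -y is the way the glands come out, +y the back. Inside 130 mm wide, y = 0 (outlet) to 140 mm (back wall), sheet 4 mm. The floor falls 40 degrees, from z = 172 mm at the back to 55 mm at the outlet. Open top: rim at z = 200 mm for y = 60 to 144 mm, stepping down to 137 mm nearer the outlet.
- chute_mouth (a point): Middle of the higher rear part of the chute's open top, at rim height (200 mm above the bench, 85 mm behind the outlet). Axes as the chute's.
- box_floor (a point): Middle of the inner floor of the grey open catch box fixed before the outlet, 4 mm above the bench, 83 mm out from the outlet. Inside 150 mm wide (x) and 154 mm long (y); side walls 45 mm, far wall 60 mm high. Axes as the chute's.
- flap (a joint): Opening angle of the flap in rad: 0 shut (hanging upright over the outlet), growing as its lower edge swings out (-y of the chute) and up; stop at 1.6. 60 degrees is 1.047. A spring (0.32 Nm shut, 0.40 Nm at 60 degrees: 5 to 7 N at the bar) and its weight snap it shut when let go.
- flap_axis (a point): Middle of the flap's hinge line, 120 mm above the bench, 4 mm before the outlet, along the chute's x. From it hangs the steel flap, 126 mm wide, 62 mm tall, 3 mm thick, with a bail handle on its outer face. Axes as the chute's.
- flap_bar (a point): Middle of the handle's round bar: 10 mm thick, parallel to the hinge line, 84 mm long between two arms. Shut, it lies 60 mm out (-y) and 20 mm below the hinge line, with room for fingers on both sides and above. Being round, it can turn between the fingers as it swings. Its axes are the chute's when shut and turn with the flap.
- tray: Loose black plastic scoop tray, about 180 g, 100 mm wide, 150 mm long; floor 4 mm, walls 3 mm thick and 30 mm high. Origin under its middle; -y is the nose, +y the back. The nose is open: no end wall, the floor's last 20 mm ramp up 18 degrees to 6 mm above the floor. A flat grip plate rises from the back wall's rim: 50 mm wide (x), 10 mm thick, 55 mm long up its slope, leaning 25 degrees back (up and towards +y).
- tray_grip (a point): Grasping point in the grip plate: 34 mm up the slope from the rim of the back wall (88 mm behind and 61 mm above the tray's origin), middle of the 10 mm thickness. Axes as the tray's, not leaning.
- tray_nose (a point): Middle of the top edge of the ramp at the tray's nose, 75 mm before and 10 mm above the tray's origin. Axes as the tray's.
- gland0_mid (a point): One of five identical grey plastic cable glands standing loose in the tray at the start (20 g; 26 mm wide, 10 mm tall hexagonal collar, 20 mm round body above it, 26 mm tall in all). This point is its middle.
- gland1_mid (a point): One of five identical grey plastic cable glands standing loose in the tray at the start (20 g; 26 mm wide, 10 mm tall hexagonal collar, 20 mm round body above it, 26 mm tall in all). This point is its middle.
- gland2_mid (a point): One of five identical grey plastic cable glands standing loose in the tray at the start (20 g; 26 mm wide, 10 mm tall hexagonal collar, 20 mm round body above it, 26 mm tall in all). This point is its middle.
- gland3_mid (a point): One of five identical grey plastic cable glands standing loose in the tray at the start (20 g; 26 mm wide, 10 mm tall hexagonal collar, 20 mm round body above it, 26 mm tall in all). This point is its middle.
- gland4_mid (a point): One of five identical grey plastic cable glands standing loose in the tray at the start (20 g; 26 mm wide, 10 mm tall hexagonal collar, 20 mm round body above it, 26 mm tall in all). This point is its middle.
- splicer: Bystander: dark fusion splicer, a chunky box 130 x 160 x 120 mm, 2.2 kg. Origin under its middle.
- wash_bottle: Bystander: clear plastic wash bottle, 64 mm thick, 150 mm tall. Origin under its middle.
- tape_measure: Bystander: round black tape measure, 68 mm wide, 30 mm tall. Origin under its middle.

How it is judged:
On the way, in this order (a step that is already met when the one before it is completed fails the run):
1. all five glands lie in the chute behind the flap, which has not been opened (at most a little ajar from their weight) (x of gland0_mid in the frame of chute between -0.067 and 0.067 m and y of gland0_mid in the frame of chute between -0.012 and 0.145 m and z of gland0_mid in the frame of chute between 0.05 and 0.2 m and x of gland1_mid in the frame of chute between -0.067 and 0.067 m and y of gland1_mid in the frame of chute between -0.012 and 0.145 m and z of gland1_mid in the frame of chute between 0.05 and 0.2 m and x of gland2_mid in the frame of chute between -0.067 and 0.067 m and y of gland2_mid in the frame of chute between -0.012 and 0.145 m and z of gland2_mid in the frame of chute between 0.05 and 0.2 m and x of gland3_mid in the frame of chute between -0.067 and 0.067 m and y of gland3_mid in the frame of chute between -0.012 and 0.145 m and z of gland3_mid in the frame of chute between 0.05 and 0.2 m and x of gland4_mid in the frame of chute between -0.067 and 0.067 m and y of gland4_mid in the frame of chute between -0.012 and 0.145 m and z of gland4_mid in the frame of chute between 0.05 and 0.2 m and value of joint flap below 0.25 rad), for 0.2 s.
2. the empty tray stands flat on the bench, let go, with the glands still in the chute behind the flap, which has not been opened (at most a little ajar from their weight) (all of step 1 and angle between tray's own z axis and vertical below 0.08 rad and height (world z) of tray between -0.006 and 0.006 m and contact force between the fingers and tray below 0.1 N), for 0.2 s.
At the end, for the whole second after the job is handed in: The robot holds the flap at 60 degrees open, within 8 degrees (contact force with the flap above 1 N, not propped by the tray), all five glands lie in the catch box, and the tray stands flat on the bench (within 4 degrees), not touching the chute (x of gland0_mid in the frame of box_floor between -0.077 and 0.077 m and y of gland0_mid in the frame of box_floor between -0.079 and 0.079 m and z of gland0_mid in the frame of box_floor between -0.003 and 0.05 m and x of gland1_mid in the frame of box_floor between -0.077 and 0.077 m and y of gland1_mid in the frame of box_floor between -0.079 and 0.079 m and z of gland1_mid in the frame of box_floor between -0.003 and 0.05 m and x of gland2_mid in the frame of box_floor between -0.077 and 0.077 m and y of gland2_mid in the frame of box_floor between -0.079 and 0.079 m and z of gland2_mid in the frame of box_floor between -0.003 and 0.05 m and x of gland3_mid in the frame of box_floor between -0.077 and 0.077 m and y of gland3_mid in the frame of box_floor between -0.079 and 0.079 m and z of gland3_mid in the frame of box_floor between -0.003 and 0.05 m and x of gland4_mid in the frame of box_floor between -0.077 and 0.077 m and y of gland4_mid in the frame of box_floor between -0.079 and 0.079 m and z of gland4_mid in the frame of box_floor between -0.003 and 0.05 m and angle between tray's own z axis and vertical below 0.08 rad and height (world z) of tray between -0.006 and 0.006 m and value of joint flap between 0.907 and 1.187 rad and contact force between any of the fingers, the arm and flap above 1 N and contact force between tray and flap below 0.1 N and contact force between tray and chute below 0.1 N); the arm keeps its last pose, push and grip.
It fails at once if the splicer is shifted by more than 30 mm (distance of splicer from where it was at the start of the episode above 0.03 m).
It fails at once if the wash bottle is shifted by more than 30 mm (distance of wash_bottle from where it was at the start of the episode above 0.03 m).
It fails at once if the tape measure is shifted by more than 30 mm (distance of tape_measure from where it was at the start of the episode above 0.03 m).
It also fails if it takes over 72 s, if anything falls off the work surface, if the arm or the gripper's body presses on something with over 40 N, if the wrist force passes 120 N, or if a joint passes its speed limit or range.

## Robot

A 7-joint arm with a two-finger parallel gripper is mounted at the origin on the work surface. World frame = base frame: x ahead of the robot, y to its left, z up, the work surface at z = 0. Lengths are in m, angles in rad, forces in N, time in s.
With the tool pointing down it reaches from about 0.35 to 0.775 m from the base axis. Payload 3.1 kg.
Tool frame: the origin (TCP) lies midway between the tips of the shut fingers; the grasp point (between the pads) lies 19 mm behind it (hold_point_z is the distance from the TCP to the grasp point, in m); z points along the fingers, y is the line along which they close (so a half turn about z gives the same grasp; the last joint's range is limited). The gripper opens to 85 mm and grips with 20 to 120 N. Pads are 22 mm wide; open, the fingers measure 114 mm over their backs; the gripper's body (76 mm by 85 mm) begins 54 mm behind the grasp point. The pads swing forward as they close: fully open they stand 13 mm farther back than shut.
Start: joints at [-0.042, 0.311, 0.014, 1.512, -0.004, 1.319, -0.027], TCP at [0.55, 0, 0.231] pointing down, gripper open.
Joint ranges: [-2.7, 2.7], [-0.3, 1.91], [-1.27, 1.3], [0.12, 2.57], [-1.44, 4.58], [0.2, 2.03], [-3.05, 3.05]. Speed limits (rad/s): [2.79, 2.79, 3.14, 3.14, 3.14, 3.14, 3.14].

## Interface

Orientations are given as a unit quaternion [w, x, y, z].
In Python, from station import * gives the robot as it stands. The module is installed in compiled form; this text tells all that it offers.
- The arm moves only by the shell command python3 -m creep 'ROWS'. ROWS is JSON, a list of rows, each a list of 3 entries, a list of its own where there are three numbers: the closure in counts, from 0 (fully open) to 255 (shut), then the shift along the tool's x, y, z in m, then the turn, a rotation vector about the tool's x, y, z in rad. In form: [[grip, [dx, dy, dz], [rx, ry, rz]], ...]. A call has 1 to 20 rows; each row shifts and turns the commanded pose from where the row before left it, along the tool's axes as they then stand; what a row does not reach is not made up. A row lasts 1/12 s, in which the tool goes at most 41.7 mm and 7.16 degrees, less where a joint would pass 70% of its speed; a pose out of reach is approached as far as the arm can. A call with a gripper value outside its range is refused whole. The fingers move at their own pace and stop on an object; the grip force is fixed at half the most. Time passes only in rows, so rows that do not move let the fingers close. It gives the time, the measured TCP pose, the force, the opening and the grip force at its end, in the units of the state.
- state(): the state, without advancing time (a new reading comes with each control period).
- grab_frame(name): name is "scene" or "side" or "wrist"; returns a dict with "img" (480x640x3 uint8, blue, green, red), "range_z" (480x640 float32, m along the optical axis (not along the pixel's ray), 0 where there is no reading), "K" (3x3 intrinsics, pixels), "dist_coeffs" ([k1, k2, p1, p2, k3] as OpenCV has them; the pictures are not rectified), "world_from_camera" (4x4, takes a point from camera to world coordinates). Camera axes: x right, y down, z forward; pixel columns grow to the right and rows downward; lengths in m; the calibration is good to about 2 mm. A picture is of the moment at which its call begins.
- sign_off(): hands the job in; it is judged then, once.
The state is a dict: "clock": time; "q": joint angles; "joint_velocities": joint speeds; "tau": joint torques, N m; "tcp_pos": TCP position; "ee_rot": TCP orientation; "contact_force": force on the tool from outside, world axes, zero at the start; "torque": the same for the moment, N m; "grip_width": opening from 0.0 (shut) to 1.0 (fully open); "grip_force": force on a finger pad.
Only numpy, scipy, OpenCV 4.12 (cv2) and the standard library are available. Lean on these libraries where they do the work, as an engineer would, in place of code of your own. Each camera call takes 0.05 s, during which the arm holds its last target. There are 200 camera calls.

## Working session

There is one attempt and no reset: what is moved stays moved. The work goes in short steps, Python scripts to look and compute and a shell command to move; the robot and the scene stay as the last step left them, time stands still between calls to the robot, and variables do not carry over. Pictures are saved under pics/ and viewed, at most 12 in all, crops included, and the job is handed in when it is done.

```bash
mkdir -p pics; cat > h.py <<'E'
import numpy as np, cv2
from station import *
from scipy.spatial.transform import Rotation as R
def cloud(f):
    K=f["K"];d=f["range_z"];h,w=d.shape
    u,v=np.meshgrid(np.arange(w),np.arange(h))
    p=cv2.undistortPoints(np.stack([u,v],-1).reshape(-1,1,2).astype(np.float64),K,f["dist_coeffs"]).reshape(h,w,2)
    P=np.dstack([p[...,0]*d,p[...,1]*d,d]);T=f["world_from_camera"]
    W=P@T[:3,:3].T+T[:3,3];W[d==0]=np.nan
    return W
E
python3 - <<'E'
from h import *
s=state();print({k:np.round(v,3).tolist() for k,v in s.items()})
ims=[]
for n in("scene","side"):
    f=grab_frame(n);cv2.imwrite(f"pics/{n}0.png",f["img"]);np.savez(f"{n}0.npz",W=cloud(f),img=f["img"])
    print(n,np.round(f["world_from_camera"],3).tolist(),f["dist_coeffs"])
E
```

```text
{'clock': 0.0, 'q': [-0.042, 0.312, 0.014, 1.513, -0.004, 1.319, -0.027], 'joint_velocities': [-0.002, 0.002, 0.0, -0.0, 0.0, -0.0, -0.0], 'tau': [-0.001, -37.991, 0.146, -23.059, 0.012, 0.014, 0.0], 'tcp_pos': [0.549, 0.0, 0.23], 'ee_rot': [-0.001, 0.707, 0.707, -0.001], 'contact_force': [-0.377, 0.352, 0.594], 'torque': [-0.03, 0.016, -0.054], 'grip_force': 0.0, 'grip_width': 0.996}
scene [[0.034, 0.785, -0.619, 1.34], [0.999, -0.031, 0.016, -0.029], [-0.007, -0.619, -0.785, 1.081], [0.0, 0.0, 0.0, 1.0]] [-0.00804897  0.          0.          0.          0.        ]
side [[0.964, -0.206, 0.169, 0.364], [-0.267, -0.729, 0.63, -0.821], [-0.006, -0.653, -0.758, 1.087], [0.0, 0.0, 0.0, 1.0]] [-0.00265906  0.          0.          0.          0.        ]
```

View pics/scene0.png

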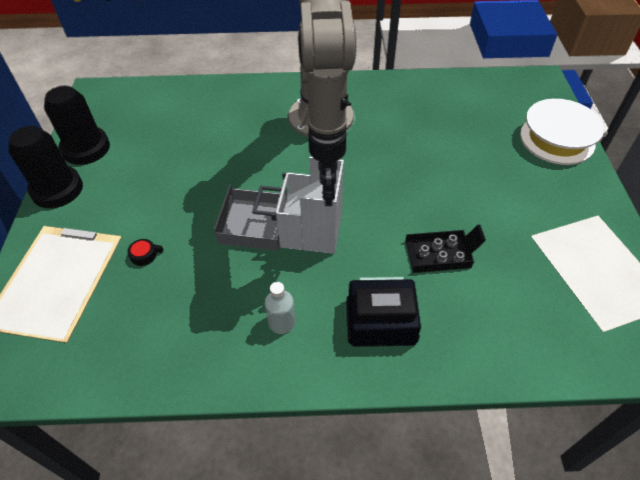

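View pics/side0.png

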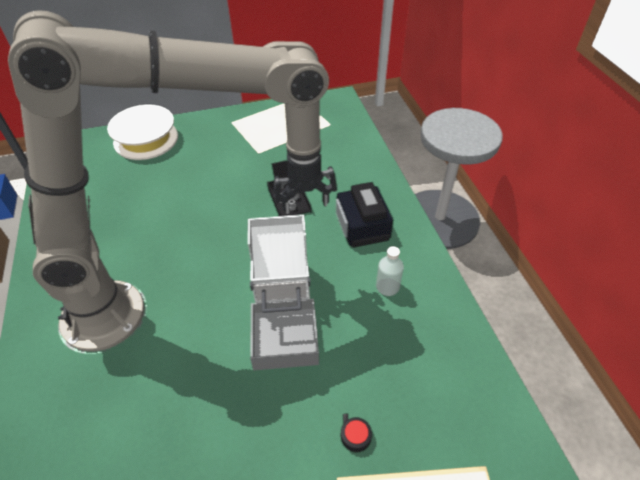

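The scene view shows the box and chute at px (220–340, 165–250) with the outlet to the left (world -y). The tray is at (405–485, 225–270), nose left and grip plate right, with five glands in it. The splicer is at (384, 310), the bottle at (280, 308) and the tape at (143, 251). The side view confirms this layout.

```bash
python3 - <<'E'
from h import *
for n in("scene","side"):
    z=np.load(n+"0.npz");W=z["W"];im=z["img"].astype(int)
    x,y,h=W[...,0],W[...,1],W[...,2]
    def box(name,m):
        P=W[m][:,:2].astype(np.float32)
        if len(P)<8: print(n,name,len(P));return
        (c,s,a)=cv2.minAreaRect(P);print(n,name,len(P),"c",np.round(c,4),"s",np.round(s,4),"a",round(a,2),"zmed",round(float(np.nanmedian(W[m][:,2])),4))
        return
    reg=(x>.3)&(x<.85)
    ch=reg&(y>-.35)&(y<.14)&(x<.68)
    gray=(im.max(-1)-im.min(-1)<25)
    box("rim200",ch&(abs(h-.2)<.006)&gray&(y<.1)&(im.max(-1)>90))
    box("rim137",ch&(abs(h-.137)<.005)&gray&(im.max(-1)>90))
    box("boxwalls",ch&(abs(h-.045)<.004)&gray)
    box("boxfar",ch&(abs(h-.060)<.003)&gray)
    dark=(im.max(-1)<60)
    tr=reg&(y>.14)&(y<.5)&(x<.68)
    box("tray low",tr&(h>.003)&(h<.034)&dark)
    box("tray rim",tr&(abs(h-.034)<.004)&dark)
    box("plate",tr&(h>.04)&(h<.095)&dark)
    g=tr&(abs(h-.030)<.004)&(im.max(-1)>80)&gray
    k,l,st,c=cv2.connectedComponentsWithStats(g.astype(np.uint8))
    for i in range(1,k):
        if st[i,4]>8: print("  gl",np.round(np.nanmedian(W[l==i],0),4),st[i,4])
    box("splicer",reg&(h>.04)&(x>.6)&(y>.05)&dark)
    b=(h>.02)&(h<.17)&(x>.6)&(y<.02)&(y>-.3);box("bottle",b)
    b=(h>.01)&(h<.05)&(x>.4)&(y<-.3)&(x<.75)&(y>-.55);box("tape",b)
E
python3 - <<'E'
import cv2,numpy as np
a=cv2.imread('pics/scene0.png')[140:290,200:500];b=cv2.imread('pics/side0.png')[150:380,230:410]
a=cv2.resize(a,None,fx=2.6,fy=2.6,interpolation=2)
cv2.imwrite('pics/c0.png',a)
E
```

```text
scene rim200 203 c [ 0.473  -0.0115] s [0.0838 0.1413] a 79.57 zmed 0.2006
scene rim137 418 c [ 0.4657 -0.0427] s [0.1476 0.1448] a 79.76 zmed 0.1373
scene boxwalls 422 c [ 0.4518 -0.1197] s [0.3045 0.1634] a 79.99 zmed 0.0453
scene boxfar 230 c [ 0.4519 -0.1209] s [0.3068 0.1543] a 79.64 zmed 0.0605
scene tray low 1826 c [0.5713 0.28  ] s [0.1314 0.1557] a 5.12 zmed 0.0107
scene tray rim 201 c [0.5592 0.2814] s [0.103 0.152] a 3.63 zmed 0.0327
scene plate 302 c [0.5536 0.3648] s [0.0517 0.0293] a 5.64 zmed 0.0647
  gl [0.5298 0.3188 0.0319] 27
  gl [0.5386 0.2791 0.0313] 28
  gl [0.5594 0.2418 0.0321] 26
  gl [0.5793 0.2847 0.0315] 31
  gl [0.5843 0.3267 0.0315] 27
scene splicer 3328 c [0.7484 0.1199] s [0.1414 0.1311] a 89.03 zmed 0.0888
scene bottle 1110 c [ 0.7462 -0.1149] s [0.0532 0.0636] a 8.19 zmed 0.0991
scene tape 631 c [ 0.5089 -0.4834] s [0.1283 0.0805] a 39.94 zmed 0.0308
side rim200 233 c [ 0.4706 -0.0089] s [0.0897 0.1375] a 79.19 zmed 0.1989
side rim137 560 c [ 0.4625 -0.0595] s [0.1242 0.1431] a 79.3 zmed 0.1368
side boxwalls 476 c [ 0.5094 -0.0595] s [0.5032 0.1959] a 61.51 zmed 0.0449
side boxfar 186 c [ 0.5091 -0.0583] s [0.5004 0.1809] a 62.59 zmed 0.0601
side tray low 366 c [0.5575 0.2829] s [0.0994 0.1562] a 3.81 zmed 0.0077
side tray rim 38 c [0.5161 0.2897] s [0.1643 0.0535] a 70.89 zmed 0.0326
side plate 198 c [0.5538 0.3656] s [0.0477 0.0273] a 3.61 zmed 0.0643
  gl [0.5591 0.241  0.0308] 28
side splicer 1286 c [0.7433 0.1177] s [0.14   0.1233] a 87.76 zmed 0.0941
side bottle 896 c [ 1.1659 -0.0664] s [0.9255 0.0575] a 6.89 zmed 0.0948
side tape 908 c [ 0.5334 -0.4688] s [0.0727 0.0668] a 65.63 zmed 0.03
```

View pics/c0.png

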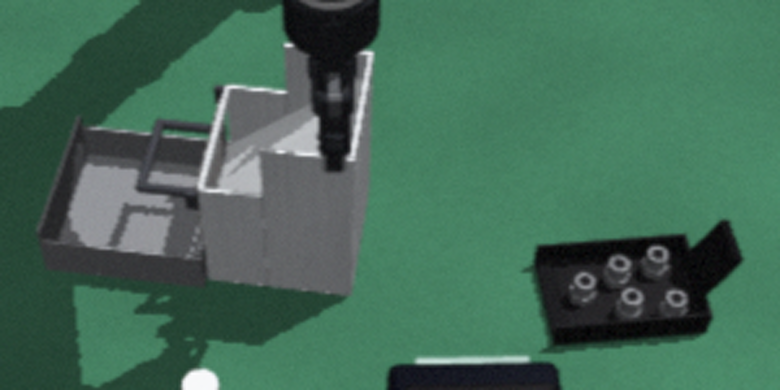

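The crop shows the tray's five glands standing, the plate at the right end, and the bail handle over the box at crop px (180, 155). Poses in world: chute origin about (0.4535, -0.111) with yaw -10.4°; tray about (0.559, 0.282) with yaw about 4.3°.

```bash
cat >> h.py <<'E'
YC=-np.radians(10.4);OC=np.array([.4535,-.111,0])
def ch(p,inv=False):
    A=R.from_euler('z',YC)
    return A.inv().apply(np.array(p)-OC) if inv else A.apply(p)+OC
def tool(yaw,th):
    """tool y along +back(y of yaw frame), z down; th=tilt of z from straight down about +x of frame (25deg lean -> -25)"""
    a=np.radians(th);z=np.array([0,np.sin(a),-np.cos(a)]);y=np.array([0,np.cos(a),np.sin(a)])
    M=np.stack([np.cross(y,z),y,z],1)
    return R.from_euler('z',yaw)*R.from_matrix(M)
def cur():
    s=state();q=s["ee_rot"];return np.array(s["tcp_pos"]),R.from_quat([q[1],q[2],q[3],q[0]]),s
def delta(p,r=None):
    P,Q,s=cur();sh=Q.inv().apply(np.array(p)-P)
    rv=(Q.inv()*r).as_rotvec() if r is not None else np.zeros(3)
    print("shift mm",np.round(sh*1e3,1),np.linalg.norm(sh).round(3),"turn",np.round(rv,4),np.linalg.norm(rv).round(3))
    print("q",np.round(s["q"],2),"t",round(s["clock"],2),"F",np.round(s["contact_force"],1),"gw",s["grip_width"],"gf",s["grip_force"])
    return sh,rv
E
python3 - <<'E'
from h import *
T=tool(np.radians(4.3),-25);g=np.array([.5525,.3695,.061]);z=T.as_matrix()[:,2]
print(T.as_matrix().round(3))
delta(g+.017*z-.11*z,T)
E
```

```text
[[-0.997 -0.068  0.032]
 [-0.075  0.904 -0.421]
 [ 0.    -0.423 -0.906]]
shift mm [4.087e+02 4.000e-01 8.500e+01] 0.417 turn [ 0.3309 -0.3601 -1.6166] 1.689
q [-0.04  0.31  0.01  1.51 -0.    1.32 -0.03] t 0.1 F [ 0.3 -0.1 -0.7] gw 0.999766398454952 gf 0.0
```

```bash
python3 -m creep '[[0,[0.02,0,0],[0,0,0]],[0,[0.03,0,0],[0,0,0]],[0,[0.03,0,0],[0,0,0]],[0,[0.03,0,0],[0,0,0]],[0,[0.03,0,0.005],[0,0,0]],[0,[0.03,0,0.008],[0,0,0]],[0,[0.03,0,0.008],[0,0,0]],[0,[0.03,0,0.008],[0,0,0]],[0,[0.03,0,0.008],[0,0,0]],[0,[0.03,0,0.008],[0,0,0]],[0,[0.03,0,0.008],[0,0,0]],[0,[0.03,0,0.008],[0,0,0]],[0,[0.03,0,0.008],[0,0,0]],[0,[0.03,0,0.008],[0,0,0]],[0,[0.02,0,0.008],[0,0,0]],[0,[0.008,0,0],[0,0,0]],[0,[0,0,0],[0,0,0]]]'
python3 -m creep '[[0,[0,0,0],[0.0195,-0.0212,-0.095]],[0,[0,0,0],[0.0195,-0.0212,-0.095]],[0,[0,0,0],[0.0195,-0.0212,-0.095]],[0,[0,0,0],[0.0195,-0.0212,-0.095]],[0,[0,0,0],[0.0195,-0.0212,-0.095]],[0,[0,0,0],[0.0195,-0.0212,-0.095]],[0,[0,0,0],[0.0195,-0.0212,-0.095]],[0,[0,0,0],[0.0195,-0.0212,-0.095]],[0,[0,0,0],[0.0195,-0.0212,-0.095]],[0,[0,0,0],[0.0195,-0.0212,-0.095]],[0,[0,0,0],[0.0195,-0.0212,-0.095]],[0,[0,0,0],[0.0195,-0.0212,-0.095]],[0,[0,0,0],[0.0195,-0.0212,-0.095]],[0,[0,0,0],[0.0195,-0.0212,-0.095]],[0,[0,0,0],[0.0195,-0.0212,-0.095]],[0,[0,0,0],[0.0195,-0.0212,-0.095]],[0,[0,0,0],[0.0195,-0.0212,-0.095]],[0,[0,0,0],[0,0,0]],[0,[0,0,0],[0,0,0]]]'
python3 - <<'E'
from h import *
T=tool(np.radians(4.3),-25);g=np.array([.5525,.3695,.061]);z=T.as_matrix()[:,2]
delta(g+.017*z-.11*z,T)
for n in("wrist","scene"):
    f=grab_frame(n);W=cloud(f);cv2.imwrite(f"pics/{n}1.png",f["img"]);im=f["img"].astype(int);dark=im.max(-1)<60
    x,y,h=[W[...,i] for i in range(3)]
    for lo,hi in((.042,.052),(.052,.062),(.062,.072),(.072,.09)):
        m=(h>lo)&(h<hi)&(abs(x-.555)<.05)&(abs(y-.365)<.045)&dark
        P=W[m]
        if len(P)>10: print(n,lo,len(P),P.mean(0).round(4),P.min(0).round(4),P.max(0).round(4), "slope",np.degrees(np.arctan(np.polyfit(P[:,0],P[:,1],1)[0])).round(1))
E
```

```text
clock: 1.52
tcp_pos: [0.5478, 0.4404, 0.1445]
ee_rot: [-0.001, 0.706, 0.709, -0.001]
contact_force: [0.6, -0.4, 0.1]
grip_width: 1.0
grip_force: 0.0
clock: 3.1
tcp_pos: [0.5507, 0.4366, 0.1471]
ee_rot: [0.009, -0.034, 0.976, -0.217]
contact_force: [-0.2, 0.6, -0.3]
grip_width: 0.999
grip_force: 0.0
shift mm [  3.1 -24.4  13.4] 0.028 turn [-0.0015  0.0013 -0.0063] 0.007
q [-0.76  0.96 -0.27  0.73  0.51  1.8   0.72] t 3.1 F [-0.2  0.6 -0.3] gw 0.9994698562122525 gf 0.0
wrist 0.042 105 [0.5445 0.3642 0.0471] [0.5289 0.3536 0.0422] [0.5771 0.3698 0.0518] slope 10.8
wrist 0.052 131 [0.5431 0.3689 0.0573] [0.5288 0.3587 0.052 ] [0.5763 0.3745 0.062 ] slope 10.1
wrist 0.062 138 [0.5437 0.3738 0.0674] [0.5284 0.3636 0.0621] [0.5767 0.3795 0.0719] slope 9.4
wrist 0.072 1199 [0.5515 0.3767 0.0797] [0.5284 0.3679 0.0722] [0.5783 0.3821 0.0832] slope 3.8
scene 0.042 61 [0.5567 0.3549 0.0468] [0.5324 0.3498 0.0421] [0.5807 0.3659 0.052 ] slope 6.2
scene 0.052 65 [0.5579 0.3599 0.0572] [0.5294 0.3533 0.0521] [0.5805 0.3686 0.0619] slope 5.3
scene 0.062 61 [0.5579 0.3647 0.067 ] [0.5338 0.3574 0.0625] [0.5803 0.3738 0.0719] slope 6.4
scene 0.072 110 [0.5554 0.3714 0.0795] [0.5286 0.3639 0.0721] [0.5784 0.3798 0.0886] slope 2.7
```

View pics/wrist1.png

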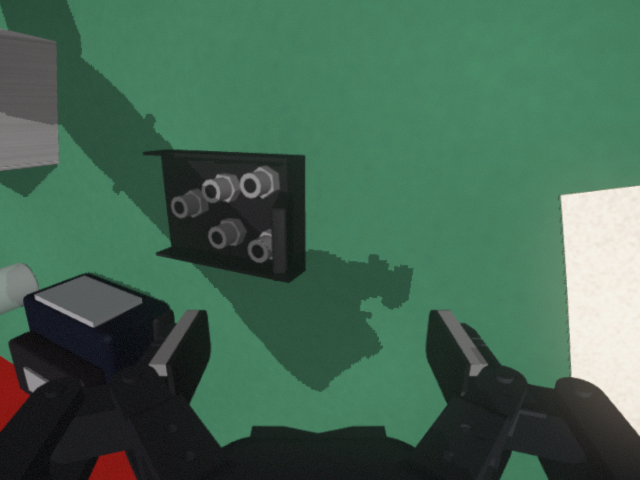

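The wrist view shows the tray at px (160–305, 150–280) with the plate edge at (279, 240) and the fingers clear. Next I advance to grasp.

```bash
python3 -m creep '[[0,[0,-0.012,0],[0,0,0]],[0,[0,-0.0135,0],[0,0,0]],[0,[0.002,0,0.01],[0,0,-0.006]],[0,[0,0,0.02],[0,0,0]],[0,[0,0,0.025],[0,0,0]],[0,[0,0,0.025],[0,0,0]],[0,[0,0,0.02],[0,0,0]],[0,[0,0,0.01],[0,0,0]],[0,[0,0,0],[0,0,0]],[0,[0,0,0],[0,0,0]]]'
python3 - <<'E'
from h import *
T=tool(np.radians(4.2),-25);g=np.array([.5533,.368,.061]);z=T.as_matrix()[:,2]
delta(g+.017*z,T)
E
```

```text
clock: 4.03
tcp_pos: [0.554, 0.368, 0.0579]
ee_rot: [0.009, -0.038, 0.975, -0.217]
contact_force: [0.8, 0.4, 0.8]
grip_width: 0.996
grip_force: 0.0
shift mm [ 0.7 -1.2 14.2] 0.014 turn [-0.0007  0.0021  0.0034] 0.004
q [-0.66  0.9  -0.27  1.07  0.52  1.53  0.67] t 4.03 F [0.8 0.4 0.8] gw 0.9959375049304702 gf 0.0
```

```bash
python3 -m creep '[[0,[0,-0.001,0.007],[0,0,0]],[0,[0,0,0.006],[0,0,0]],[80,[0,0,0],[0,0,0]],[160,[0,0,0],[0,0,0]],[230,[0,0,0],[0,0,0]],[255,[0,0,0],[0,0,0]],[255,[0,0,0],[0,0,0]],[255,[0,0,0],[0,0,0]],[255,[0,0,0],[0,0,0]],[255,[0,0,0],[0,0,0]],[255,[0,0,0],[0,0,0]],[255,[0,0,0],[0,0,0]]]'
python3 - <<'E'
from h import *
P,Q,s=cur();print(s["grip_width"],s["grip_force"],s["contact_force"],P,Q.as_matrix().round(3))
# lift: world +z 20mm, tool axes; nose-up tilt about tray x (-)
print(Q.inv().apply([0,0,.1]).round(4))
# carry pose: nose at chute (0,.105,.235), tray level; grip rel nose (0,.163,.051)
T=tool(YC,-25);p=ch([0,.105+.163,.240+.051])+.019*T.as_matrix()[:,2];print("carry target",p.round(4));delta(p,T)
E
```

```text
clock: 5.03
tcp_pos: [0.5539, 0.3619, 0.0465]
ee_rot: [0.009, -0.038, 0.975, -0.217]
contact_force: [-0.5, -1.6, 2.1]
grip_width: 0.111
grip_force: 58.8
0.11086346089494951 58.81933271884918 [-0.48403356 -1.55740956  2.14023087] [0.55387653 0.36188256 0.04651689] [[-0.997 -0.071  0.033]
 [-0.079  0.903 -0.422]
 [ 0.    -0.424 -0.906]]
[ 0.     -0.0424 -0.0906]
carry target [0.5004 0.1447 0.2738]
shift mm [  70.4 -288.6 -115.9] 0.319 turn [-0.0012  0.1101  0.2359] 0.26
q [-0.65  0.9  -0.27  1.1   0.52  1.5   0.67] t 5.03 F [-0.5 -1.6  2.1] gw 0.11086346089494951 gf 58.81933271884918
```

```bash
python3 -m creep '[[255,[0,-0.0017,-0.0036],[0,0,0]],[255,[0,-0.0034,-0.0072],[0,0,0]],[255,[0,-0.0042,-0.0091],[0.02,0,0]],[255,[0,-0.0042,-0.0091],[0.03,0,0]],[255,[0,-0.0042,-0.0091],[0.03,0,0]],[255,[0,-0.0042,-0.0091],[0.02,0,0]],[255,[0,-0.0052,-0.0108],[0,0,0]],[255,[0,-0.0052,-0.0108],[0,0,0]],[255,[0,-0.0052,-0.0108],[0,0,0]],[255,[0,-0.0052,-0.0108],[0,0,0]],[255,[0,-0.0042,-0.0091],[0,0,0]],[255,[0,-0.0021,-0.0045],[0,0,0]],[255,[0,0,0],[0,0,0]]]'
python3 - <<'E'
from h import *
T=tool(YC,-25-5.73)
p=ch([0,.268,.291])+.019*T.as_matrix()[:,2];P,Q,s=cur();print(P)
delta(p,T)
f=grab_frame("scene");cv2.imwrite("pics/s2.png",f["img"][140:290,300:540])
i=cv2.resize(f["img"][100:300,220:560],None,fx=1.6,fy=1.6);cv2.imwrite("pics/s2.png",i)
E
```

```text
clock: 6.12
tcp_pos: [0.5539, 0.37, 0.1628]
ee_rot: [0.012, -0.038, 0.964, -0.264]
contact_force: [-0.2, -0.1, -3.4]
grip_width: 0.114
grip_force: 58.7
[0.55390333 0.36999431 0.16279228]
shift mm [  71.2 -248.1   16.7] 0.259 turn [0.0021 0.1348 0.2225] 0.26
q [-0.72  0.88 -0.24  0.88  0.55  1.79  0.75] t 6.12 F [-0.2 -0.1 -3.4] gw 0.11432533402245017 gf 58.739869594573975
```

View pics/s2.png

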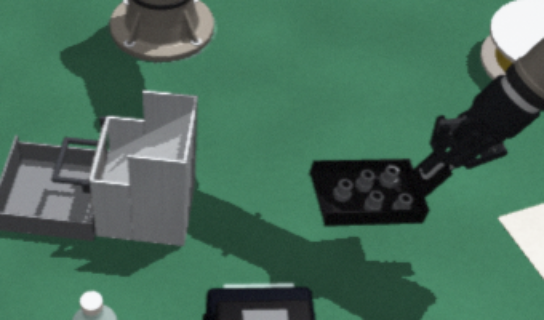

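The crop shows the tray lifted level-ish at (370, 190) with all five glands standing in it.

```bash
python3 -m creep '[[255,[0,-0.0036,-0.006],[0,0,0]],[255,[0,-0.0071,-0.012],[0,0,0]],[255,[0,-0.0071,-0.012],[0,0,0]],[255,[0,-0.0071,-0.012],[0,0,0]],[255,[0,-0.0071,-0.012],[0,0,0]],[255,[0,-0.0071,-0.012],[0,0,0]],[255,[0,-0.0071,-0.012],[0,0,0]],[255,[0,-0.0071,-0.012],[0,0,0]],[255,[0,-0.0036,-0.006],[0,0,0]],[255,[0,0,0],[0,0.0135,0.0223]],[255,[0,0,0],[0,0.027,0.0445]],[255,[0,0,0],[0,0.027,0.0445]],[255,[0,0,0],[0,0.027,0.0445]],[255,[0,0,0],[0,0.027,0.0445]],[255,[0,0,0],[0,0.0135,0.0223]],[255,[0,0,0],[0,0,0]]]'
python3 - <<'E'
from h import *
T=tool(YC,-25-5.73)
p=ch([0,.268,.291])+.019*T.as_matrix()[:,2];P,Q,s=cur();print(P)
delta(p,T)
E
```

```text
clock: 7.5
tcp_pos: [0.5474, 0.3578, 0.2598]
ee_rot: [-0.02, 0.057, 0.961, -0.27]
contact_force: [0.7, -0.5, -3.3]
grip_width: 0.108
grip_force: 58.9
[0.54744564 0.3578428  0.25979213]
shift mm [  21.3 -194.6  101.4] 0.22 turn [-0.0116  0.0254  0.0563] 0.063
q [-0.96  0.95  0.61  0.6  -0.05  2.03  0.96] t 7.5 F [ 0.7 -0.5 -3.3] gw 0.1083925744152242 gf 58.878690004348755
```

```bash
python3 -m creep '[[255,[0.0005,-0.005,0.0026],[0,0,0]],[255,[0.001,-0.01,0.0052],[0,0,0]],[255,[0.0014,-0.013,0.0068],[0,0,0]],[255,[0.0014,-0.013,0.0068],[0,0,0]],[255,[0.0014,-0.013,0.0068],[0,0,0]],[255,[0.0014,-0.013,0.0068],[0,0,0]],[255,[0.0014,-0.013,0.0068],[0,0,0]],[255,[0.001,-0.01,0.0052],[0,0,0]],[255,[0.0005,-0.005,0.0026],[0,0,0]],[255,[0,0,0],[0,0,0]]]'
python3 - <<'E'
from h import *
T=tool(YC,-25-5.73)
p=ch([0,.268,.291])+.019*T.as_matrix()[:,2];P,Q,s=cur();print(P)
delta(p,T)
E
```

```text
clock: 8.33
tcp_pos: [0.5242, 0.2539, 0.2673]
ee_rot: [-0.021, 0.054, 0.962, -0.267]
contact_force: [0.8, -0.1, -3.3]
grip_width: 0.112
grip_force: 58.9
[0.52417497 0.25390623 0.26733992]
shift mm [  11.1 -100.4   52.1] 0.114 turn [-0.0066  0.0247  0.0617] 0.067
q [-1.01  0.71  0.64  1.04  0.05  1.8   1.03] t 8.33 F [ 0.8 -0.1 -3.3] gw 0.11223850524782064 gf 58.887906074523926
```

```bash
python3 -m creep '[[255,[0,0,0],[0,0.008,0.02]],[255,[0,0,0],[0,0.008,0.02]],[255,[0,0,0],[-0.006,0.008,0.02]],[255,[0.0005,-0.005,0.0026],[0,0,0]],[255,[0.001,-0.01,0.0052],[0,0,0]],[255,[0.0014,-0.013,0.0068],[0,0,0]],[255,[0.0014,-0.013,0.0068],[0,0,0]],[255,[0.0014,-0.013,0.0068],[0,0,0]],[255,[0.0014,-0.013,0.0068],[0,0,0]],[255,[0.0014,-0.013,0.0068],[0,0,0]],[255,[0.001,-0.01,0.0052],[0,0,0]],[255,[0.0005,-0.005,0.0026],[0,0,0]],[255,[0,0,0],[0,0,0]],[255,[0,0,0],[0,0,0]]]'
python3 - <<'E'
from h import *
T=tool(YC,-25-5.73)
p=ch([0,.268,.291])+.019*T.as_matrix()[:,2];P,Q,s=cur()
delta(p,T)
f=grab_frame("scene");W=cloud(f);np.savez("s3.npz",W=W,img=f["img"])
g=grab_frame("side")
a=cv2.resize(f["img"][90:290,220:480],(650,500))
cv2.imwrite("pics/s3.png",np.hstack([cv2.resize(f["img"][90:290,200:460],(400,308)),cv2.resize(g["img"][150:380,210:410],(354,308*354//354))]))
E
```

```text
clock: 9.5
tcp_pos: [0.4959, 0.1512, 0.2731]
ee_rot: [-0.023, 0.087, 0.96, -0.264]
contact_force: [0.2, 0.6, -3.0]
grip_width: 0.109
grip_force: 58.9
shift mm [-5.7 -7.1  2.4] 0.009 turn [-0.0004  0.0022 -0.0001] 0.002
q [-1.02  0.54  0.7   1.32  0.12  1.68  1.04] t 9.5 F [ 0.2  0.6 -3. ] gw 0.10906767626278331 gf 58.87980401515961
```

View pics/s3.png

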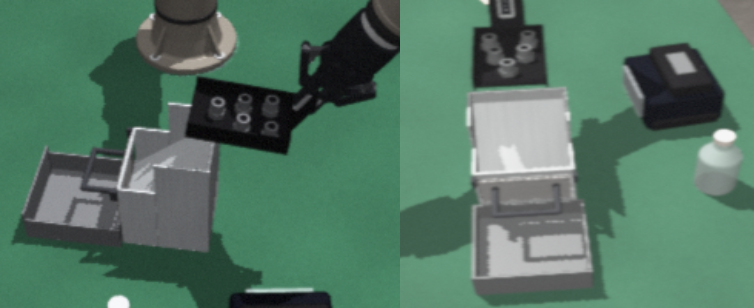

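Both views show the tray level behind and above the chute, nose over the back rim and glands inside. I check lateral centring, then start pouring.

```bash
python3 - <<'E'
from h import *
z=np.load("s3.npz");W=z["W"];im=z["img"].astype(int)
C=ch(W.reshape(-1,3),True);d=im.reshape(-1,3).max(1)<60
m=d&(C[:,2]>.2)&(C[:,2]<.29)&(abs(C[:,0])<.1)&(C[:,1]>.06)&(C[:,1]<.23)
P=C[m];print(len(P),np.percentile(P,[1,50,99],axis=0).round(4))
for a,b in((.1,.13),(.13,.16),(.16,.2)):
    Q=P[(P[:,1]>a)&(P[:,1]<b)];print(a,np.percentile(Q[:,0],[1,99]).round(4))
E
```

```text
1944 [[-0.0568  0.1075  0.2358]
 [-0.0087  0.1658  0.2508]
 [ 0.0464  0.2285  0.2728]]
0.1 [-0.0568  0.0461]
0.13 [-0.0568  0.0464]
0.16 [-0.0568  0.0465]
```

```bash
python3 -m creep '[[255,[-0.003,-0.003,0.002],[0,0,0]],[255,[-0.0025,-0.003,0.001],[0,0,0]],[255,[0,-0.003,-0.0038],[-0.03,0,0]],[255,[0,-0.005,-0.0063],[-0.05,0,0]],[255,[0,-0.005,-0.0063],[-0.05,0,0]],[255,[0,-0.005,-0.0063],[-0.05,0,0]],[255,[0,-0.005,-0.0063],[-0.05,0,0]],[255,[0,-0.005,-0.0063],[-0.05,0,0]],[255,[0,-0.005,-0.0063],[-0.05,0,0]],[255,[0,-0.005,-0.0063],[-0.05,0,0]],[255,[0,-0.004,-0.005],[-0.04,0,0]],[255,[0,0,0],[0,0,0]]]'
cat >> h.py <<'E'
def nose():
    P,Q,s=cur();c=Q.apply([0,-.1262,.1151-.0165])+P
    A=R.from_euler('z',YC).inv()*Q;z=A.as_matrix()[:,2]
    print("nose in chute",ch(c,True).round(4),"tray tilt deg",round(np.degrees(np.arctan2(z[1],-z[2]))+25,1),"q",np.round(s["q"],2),"F",np.round(s["contact_force"],1),"t",s["clock"])
E
python3 -c "
from h import *
nose()"
```

```text
clock: 10.6
tcp_pos: [0.4968, 0.1176, 0.3402]
ee_rot: [-0.002, 0.094, 0.994, -0.058]
contact_force: [0.2, -2.1, -2.5]
grip_width: 0.11
grip_force: 58.9
nose in chute [0.0009 0.0959 0.2568] tray tilt deg 18.4 q [-0.88  0.27  0.71  1.38 -0.06  1.6   1.2 ] F [ 0.2 -2.1 -2.5] t 10.6
```

```bash
python3 -m creep '[[255,[0,0.0008,0.007],[0,0,0]],[255,[0,0.001,0.009],[0,0,0]],[255,[0,0.0008,0.007],[0,0,0]],[255,[0,-0.003,-0.0038],[-0.03,0,0]],[255,[0,-0.005,-0.0063],[-0.05,0,0]],[255,[0,-0.005,-0.0063],[-0.05,0,0]],[255,[0,-0.005,-0.0063],[-0.05,0,0]],[255,[0,-0.005,-0.0063],[-0.05,0,0]],[255,[0,-0.005,-0.0063],[-0.05,0,0]],[255,[0,-0.005,-0.0063],[-0.05,0,0]],[255,[0,-0.005,-0.0063],[-0.05,0,0]],[255,[0,-0.005,-0.0063],[-0.05,0,0]],[255,[0,-0.003,-0.0038],[-0.03,0,0]],[255,[0,0,0],[0,0,0]]]'
python3 -c "
from h import *
nose()"
```

```text
clock: 11.77
tcp_pos: [0.4867, 0.0685, 0.3673]
ee_rot: [0.017, 0.092, 0.981, 0.169]
contact_force: [0.0, 0.4, -1.9]
grip_width: 0.109
grip_force: 59.0
nose in chute [0.     0.0966 0.2321] tray tilt deg 44.5 q [-0.62  0.11  0.79  1.51 -0.42  1.54  1.56] F [ 0.   0.4 -1.9] t 11.7667
```

```bash
python3 -m creep '[[255,[0,-0.003,-0.0038],[-0.03,0,0]],[255,[0,-0.005,-0.0063],[-0.05,0,0]],[255,[0,-0.005,-0.0063],[-0.05,0,0]],[255,[0,-0.005,-0.0063],[-0.05,0,0]],[255,[0,-0.005,-0.0063],[-0.05,0,0]],[255,[0,-0.003,-0.0038],[-0.03,0,0]],[255,[0,0,0],[0,0,0]],[255,[0,0,0],[0,0,0]],[255,[0,0,0],[0,0,0]]]'
python3 -c "
from h import *
nose()
f=grab_frame('scene');g=grab_frame('side')
cv2.imwrite('pics/s4.png',np.hstack([cv2.resize(f['img'][90:270,240:400],None,fx=2.5,fy=2.5),cv2.resize(g['img'][190:370,230:350],None,fx=2.5,fy=2.5)]))"
```

```text
clock: 12.52
tcp_pos: [0.4803, 0.0372, 0.3853]
ee_rot: [0.027, 0.085, 0.951, 0.295]
contact_force: [-0.2, -0.0, -2.1]
grip_width: 0.113
grip_force: 59.2
nose in chute [-0.      0.1024  0.2326] tray tilt deg 59.5 q [-0.43  0.14  0.86  1.55 -0.69  1.65  1.83] F [-0.2 -0.  -2.1] t 12.5167
```

View pics/s4.png

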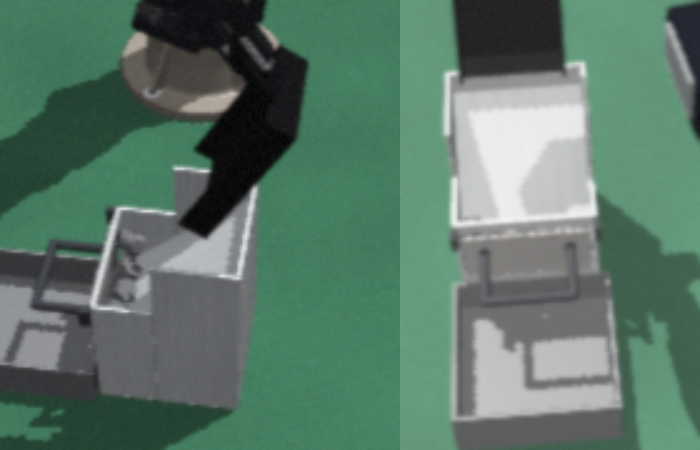

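The crop shows glands collected at the outlet end, px (130, 265), and the side view shows an empty tray. The force dropped by about 1 N, which matches all five glands. I now tilt the tray back.

```bash
python3 -m creep '[[255,[0,0.0025,0.0032],[0.025,0,0]],[255,[0,0.0055,0.0069],[0.055,0,0]],[255,[0,0.0055,0.0069],[0.055,0,0]],[255,[0,0.0055,0.0069],[0.055,0,0]],[255,[0,0.0055,0.0069],[0.055,0,0]],[255,[0,0.0055,0.0069],[0.055,0,0]],[255,[0,0.0055,0.0069],[0.055,0,0]],[255,[0,0.0055,0.0069],[0.055,0,0]],[255,[0,0.0055,0.0069],[0.055,0,0]],[255,[0,0.0055,0.0069],[0.055,0,0]],[255,[0,0.0055,0.0069],[0.055,0,0]],[255,[0,0.0055,0.0069],[0.055,0,0]],[255,[0,0.0055,0.0069],[0.055,0,0]],[255,[0,0.0055,0.0069],[0.055,0,0]],[255,[0,0.0055,0.0069],[0.055,0,0]],[255,[0,0.0055,0.0069],[0.055,0,0]],[255,[0,0.0055,0.0069],[0.055,0,0]],[255,[0,0.0055,0.0069],[0.055,0,0]],[255,[0,0.0055,0.0069],[0.055,0,0]],[255,[0,0.0025,0.0032],[0.025,0,0]]]'
python3 - <<'E'
from h import *
nose()
T=tool(np.radians(4.2),-25)
delta([.5539,.3619,.165],T); print(cur()[0])
E
```

```text
clock: 14.28
tcp_pos: [0.4995, 0.1513, 0.2697]
ee_rot: [-0.02, 0.084, 0.972, -0.216]
contact_force: [0.4, 0.2, -3.5]
grip_width: 0.105
grip_force: 59.1
nose in chute [-0.0009  0.1102  0.2339] tray tilt deg -0.1 q [-0.99  0.49  0.69  1.35  0.08  1.62  1.06] F [ 0.4  0.2 -3.5] t 14.2833
shift mm [-17.3 240.8   2.9] 0.241 turn [-0.0013 -0.1061 -0.2231] 0.247
q [-0.99  0.49  0.69  1.35  0.08  1.62  1.06] t 14.28 F [ 0.4  0.2 -3.5] gw 0.10487996995625085 gf 59.14233326911926
[0.49953555 0.15128502 0.26969642]
```

```bash
python3 -m creep '[[255,[0,0,0],[0,0,0]],[255,[0,0,0],[0,0,0]]]'
python3 - <<'E'
from h import *
g=grab_frame("side");W=cloud(g);f=grab_frame("scene")
cv2.imwrite("pics/s5.png",np.hstack([cv2.resize(f['img'][90:270,240:420],None,fx=2.2,fy=2.2),cv2.resize(g['img'][140:320,220:370],None,fx=2.2,fy=2.2)]))
T=tool(YC,-25)
delta([.53,.35,.20],T);delta([.53,.35,.0465],T)
E
```

```text
clock: 14.45
tcp_pos: [0.5004, 0.1473, 0.2721]
ee_rot: [-0.019, 0.087, 0.972, -0.216]
contact_force: [1.5, -0.7, -1.5]
grip_width: 0.106
grip_force: 59.2
shift mm [  8.8 218.1 -20.7] 0.219 turn [ 0.0002  0.0029 -0.0023] 0.004
q [-0.99  0.48  0.69  1.35  0.08  1.62  1.06] t 14.55 F [-0.3 -1.3 -1.8] gw 0.1102655578805741 gf 59.163424372673035
shift mm [  9.4 283.  118.5] 0.307 turn [ 0.0002  0.0029 -0.0023] 0.004
q [-0.99  0.48  0.69  1.35  0.08  1.62  1.06] t 14.55 F [-0.3 -1.3 -1.8] gw 0.1102655578805741 gf 59.163424372673035
```

View pics/s5.png

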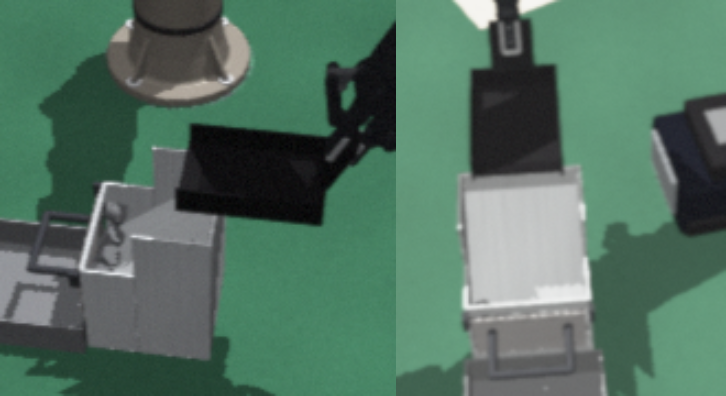

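Both views show the tray empty, the box empty and the glands at the chute outlet, px (113, 232). Next I put the tray down behind the chute.

```bash
python3 -m creep '[[255,[0.0004,0.01,-0.001],[0,0,0]],[255,[0.0009,0.022,-0.0021],[0,0,0]],[255,[0.0009,0.022,-0.0021],[0,0,0]],[255,[0.0009,0.022,-0.0021],[0,0,0]],[255,[0.0009,0.022,-0.0021],[0,0,0]],[255,[0.0009,0.022,-0.0021],[0,0,0]],[255,[0.0009,0.022,-0.0021],[0,0,0]],[255,[0.0009,0.022,-0.0021],[0,0,0]],[255,[0.0009,0.022,-0.0021],[0,0,0]],[255,[0.0009,0.022,-0.0021],[0,0,0]],[255,[0.0004,0.01,-0.001],[0,0,0]],[255,[0,0.0042,0.0091],[0,0,0]],[255,[0,0.0085,0.0181],[0,0,0]],[255,[0,0.0085,0.0181],[0,0,0]],[255,[0,0.0085,0.0181],[0,0,0]],[255,[0,0.0085,0.0181],[0,0,0]],[255,[0,0.0085,0.0181],[0,0,0]],[255,[0,0.0042,0.0091],[0,0,0]],[255,[0,0,0],[0,0,0]],[255,[0,0,0],[0,0,0]]]'
python3 - <<'E'
from h import *
T=tool(YC,-25)
P=cur()[0];delta([P[0],P[1],.0465],T)
for n in("scene","side"):
    f=grab_frame(n);W=cloud(f);d=f["img"].max(-1)<60
    m=d&(abs(W[...,0]-.51)<.11)&(W[...,1]>.15)&(W[...,1]<.33)&(W[...,2]>.004)&(W[...,2]<.08);Q=W[m]
    print(n,len(Q),np.percentile(Q,[1,50,99],axis=0).round(3).tolist())
E
```

```text
clock: 16.22
tcp_pos: [0.5293, 0.3501, 0.0791]
ee_rot: [-0.019, 0.089, 0.972, -0.217]
contact_force: [0.4, 0.6, -2.5]
grip_width: 0.112
grip_force: 59.2
shift mm [ 0.1 13.8 29.5] 0.033 turn [-0.0021  0.0017 -0.0008] 0.003
q [-1.03  0.92  0.58  1.09 -0.13  1.54  0.83] t 16.22 F [ 0.4  0.6 -2.5] gw 0.11186680726324683 gf 59.17655646800995
scene 2050 [[0.454, 0.19, 0.034], [0.508, 0.263, 0.041], [0.575, 0.328, 0.067]]
side 964 [[0.458, 0.194, 0.033], [0.513, 0.263, 0.039], [0.566, 0.329, 0.063]]
```

```bash
python3 -m creep '[[255,[0,0.0042,0.0091],[0,0,0]],[255,[0,0.0042,0.0091],[0,0,0]],[255,[0,0.003,0.0064],[0,0,0]],[255,[0,0.0013,0.0027],[0,0,0]],[255,[0,0.0004,0.0009],[0,0,0]],[255,[0,0.0004,0.0009],[0,0,0]],[255,[0,0,0],[0,0,0]],[255,[0,0,0],[0,0,0]]]'
python3 -c "
from h import *
P=cur()[0];delta([P[0],P[1],.0465],tool(YC,-25))"
```

```text
clock: 16.98
tcp_pos: [0.5295, 0.3508, 0.0469]
ee_rot: [-0.018, 0.088, 0.972, -0.216]
contact_force: [-0.7, 0.1, -2.5]
grip_width: 0.103
grip_force: 59.1
shift mm [0.  0.2 0.3] 0.0 turn [-0.0009  0.0025 -0.0001] 0.003
q [-1.03  0.95  0.57  1.12 -0.15  1.49  0.83] t 16.98 F [-0.7  0.1 -2.5] gw 0.10320848341346417 gf 59.124210476875305
```

```bash
python3 -m creep '[[255,[0,0.0004,0.0009],[0,0,0]],[255,[0,0.0002,0.0005],[0,0,0]],[255,[0,0,0],[0,0,0]],[255,[0,0,0],[0,0,0]]]'; python3 -m creep '[[180,[0,0,0],[0,0,0]],[90,[0,0,0],[0,0,0]],[0,[0,0,0],[0,0,0]],[0,[0,0,0],[0,0,0]],[0,[0,0,0],[0,0,0]],[0,[0,0,0],[0,0,0]],[0,[0,0,0],[0,0,0]],[0,[0,0,0],[0,0,0]],[0,[0,0,-0.01],[0,0,0]],[0,[0,0,-0.02],[0,0,0]],[0,[0,0,-0.03],[0,0,0]],[0,[0,0,-0.035],[0,0,0]],[0,[0,0,-0.035],[0,0,0]],[0,[0,0,-0.035],[0,0,0]],[0,[0,0,-0.02],[0,0,0]],[0,[0,0,0],[0,0,0]]]'
python3 - <<'E'
from h import *
for n in("scene","side"):
    f=grab_frame(n);W=cloud(f);d=f["img"].max(-1)<60
    m=d&(abs(W[...,0]-.51)<.11)&(W[...,1]>.15)&(W[...,1]<.34)&(W[...,2]>.003)&(W[...,2]<.045);Q=W[m]
    fl=Q[(Q[:,2]<.012)]
    A=np.c_[fl[:,:2],np.ones(len(fl))];print(n,"floor slope",np.linalg.lstsq(A,fl[:,2],rcond=None)[0].round(3),"rim z",np.percentile(Q[:,2],[50,95,99]).round(4),"y",np.percentile(Q[:,1],[1,99]).round(3))
# bar: dark thin points near chute-frame (0,-.064,.100)
    C=ch(W.reshape(-1,3),True);im=f["img"].reshape(-1,3)
    m=(abs(C[:,2]-.10)<.02)&(abs(C[:,0])<.06)&(C[:,1]<-.03)&(C[:,1]>-.12);Q=C[m]
    print("bar",len(Q),np.percentile(Q,[2,50,98],axis=0).round(4).tolist())
    B=Q[(Q[:,1]<-.045)&(abs(Q[:,0])<.03)];print("mid",len(B),np.median(B,0).round(4),B[:,2].max().round(4),B[:,1].min().round(4),B[:,1].max().round(4))
T=tool(YC,0)
b=ch([0,-.064,.100]);print(b)
delta(b+[0,0,.20],T)
E
```

```text
clock: 17.32
tcp_pos: [0.5295, 0.3509, 0.0464]
ee_rot: [-0.018, 0.088, 0.972, -0.216]
contact_force: [-1.4, 0.9, 5.6]
grip_width: 0.113
grip_force: 60.1
clock: 18.65
tcp_pos: [0.5445, 0.4309, 0.2184]
ee_rot: [-0.014, 0.087, 0.973, -0.213]
contact_force: [0.6, -0.5, 0.3]
grip_width: 1.0
grip_force: 0.0
scene floor slope [ 0.003 -0.01   0.008] rim z [0.009  0.0322 0.0361] y [0.191 0.339]
bar 204 [[-0.0445, -0.0691, 0.0987], [0.0051, -0.0603, 0.1054], [0.048, -0.0314, 0.1099]]
mid 72 [ 0.0018 -0.0637  0.1056] 0.1101 -0.0697 -0.0587
side floor slope [0.001 0.004 0.005] rim z [0.0062 0.0269 0.0375] y [0.224 0.339]
bar 252 [[-0.0472, -0.0685, 0.098], [-0.0026, -0.062, 0.1039], [0.0449, -0.032, 0.1085]]
mid 108 [-0.0002 -0.0644  0.1037] 0.109 -0.0697 -0.0568
[ 0.44194677 -0.17394857  0.1       ]
shift mm [  -8.  -590.1  179.7] 0.617 turn [-0.4358  0.0041  0.0008] 0.436
q [-0.95  1.02  0.57  0.51 -0.17  2.    0.79] t 18.75 F [-0.1  0.3  0.1] gw 1.000012824103604 gf 0.0
```

```bash
python3 -m creep '[[0,[0,0,0],[-0.087,0,0]],[0,[0,0,0],[-0.087,0,0]],[0,[0,0,0],[-0.087,0,0]],[0,[0,0,0],[-0.087,0,0]],[0,[0,0,0],[-0.087,0,0]],[0,[0,0,-0.03],[0,0,0]],[0,[0,0,-0.03],[0,0,0]],[0,[0,-0.02,-0.02],[0,0,0]],[0,[0,-0.03,0],[0,0,0]],[0,[0,-0.03,0],[0,0,0]],[0,[0,-0.03,0],[0,0,0]],[0,[0,-0.03,0],[0,0,0]],[0,[0,-0.03,0],[0,0,0]],[0,[0,-0.03,0],[0,0,0]],[0,[0,-0.03,0],[0,0,0]],[0,[0,-0.03,0],[0,0,0]],[0,[0,-0.03,0],[0,0,0]],[0,[0,-0.03,0],[0,0,0]],[0,[0,-0.03,0],[0,0,0]],[0,[0,-0.03,0],[0,0,0]]]'
python3 - <<'E'
from h import *
delta(ch([0,-.064,.30]),tool(YC,0))
E
```

```text
clock: 20.42
tcp_pos: [0.4723, 0.0525, 0.292]
ee_rot: [-0.001, 0.09, 0.996, -0.002]
contact_force: [0.0, 0.3, 0.9]
grip_width: 1.004
grip_force: 0.0
shift mm [ -10.8 -228.2   -7.2] 0.229 turn [-0.0034 -0.002   0.0007] 0.004
q [-0.73  0.14  0.67  1.61 -0.09  1.43  1.34] t 20.42 F [0.  0.3 0.9] gw 1.004153991833617 gf 0.0
```

```bash
python3 -m creep '[[60,[-0.001,-0.025,0],[0,0,0]],[110,[-0.001,-0.025,0],[0,0,0]],[130,[-0.001,-0.025,0],[0,0,0]],[130,[-0.001,-0.025,0],[0,0,0]],[130,[-0.001,-0.025,0],[0,0,0]],[130,[-0.001,-0.025,0],[0,0,0]],[130,[-0.001,-0.025,0],[0,0,0]],[130,[-0.001,-0.025,0],[0,0,0]],[130,[-0.001,-0.022,0],[0,0,0]],[130,[-0.001,-0.006,0],[0,0,0]],[130,[0,0,0],[0,0,0]],[130,[0,0,0],[0,0,0]]]'
python3 - <<'E'
from h import *
delta(ch([0,-.064,.103-.017]),tool(YC,0))
f=grab_frame("wrist");cv2.imwrite("pics/w6.png",f["img"]);W=cloud(f);C=ch(W.reshape(-1,3),True)
m=(abs(C[:,2]-.10)<.02)&(abs(C[:,0])<.03)&(C[:,1]<-.045)&(C[:,1]>-.09);B=C[m]
print(len(B),np.percentile(B,[2,50,98],axis=0).round(4).tolist() if len(B) else 0)
E
```

```text
clock: 21.42
tcp_pos: [0.4431, -0.1703, 0.2934]
ee_rot: [-0.0, 0.09, 0.996, -0.0]
contact_force: [0.2, 1.2, 0.3]
grip_width: 0.485
grip_force: 0.0
shift mm [  0.4  -3.6 207.4] 0.207 turn [-0.001  -0.0003  0.0013] 0.002
q [-0.41  0.16  0.86  1.61 -0.12  1.43  1.85] t 21.42 F [0.2 1.2 0.3] gw 0.48494448450739275 gf 0.0
713 [[-0.0286, -0.0684, 0.1011], [-0.0007, -0.0638, 0.1044], [0.0287, -0.0593, 0.1063]]
```

View pics/w6.png

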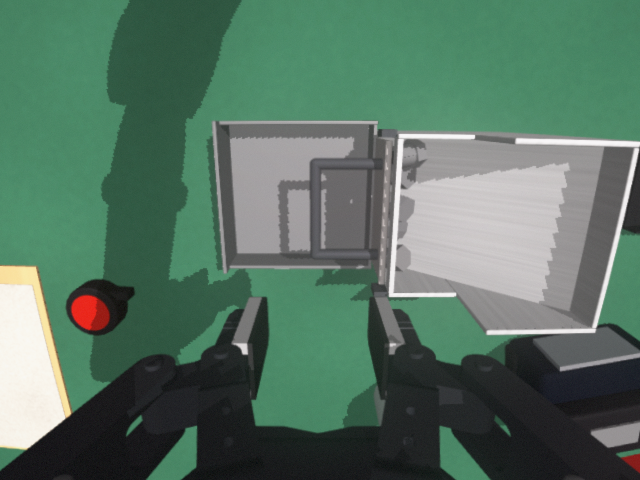

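The wrist view shows the bar at px x≈315, y 165–255, between the finger lines, with the glands just inside the shut flap at x≈410. Next I descend and grip.

```bash
python3 -m creep '[[130,[0,-0.0036,0.02],[0,0,0]],[130,[0,0,0.03],[0,0,0]],[130,[0,0,0.03],[0,0,0]],[130,[0,0,0.03],[0,0,0]],[130,[0,0,0.03],[0,0,0]],[130,[0,0,0.025],[0,0,0]],[130,[0,0,0.02],[0,0,0]],[130,[0,0,0.015],[0,0,0]],[130,[0,0,0.008],[0,0,0]],[130,[0,0,0],[0,0,0]],[130,[0,0,0],[0,0,0]]]'
python3 - <<'E'
from h import *
delta(ch([0,-.064,.101-.017]),tool(YC,0))
E
```

```text
clock: 22.38
tcp_pos: [0.4436, -0.1749, 0.0864]
ee_rot: [0.001, 0.089, 0.996, -0.001]
contact_force: [-0.7, -0.3, 0.4]
grip_width: 0.488
grip_force: 0.0
shift mm [1.8 0.6 2.4] 0.003 turn [-0.0023  0.0015  0.0028] 0.004
q [-0.29  0.38  0.79  1.93 -0.32  0.96  2.04] t 22.38 F [-0.7 -0.3  0.4] gw 0.48777539891585026 gf 0.0
```

```bash
python3 -m creep '[[180,[0,0,0.002],[0,0,0]],[230,[0,0,0],[0,0,0]],[255,[0,0,0],[0,0,0]],[255,[0,0,0],[0,0,0]],[255,[0,0,0],[0,0,0]],[255,[0,0,0],[0,0,0]],[255,[0,0,0],[0,0,0]],[255,[0,0,0],[0,0,0]]]'
python3 - <<'E'
from h import *
P,Q,s=cur();print(ch(P,True).round(4),s["grip_width"],s["grip_force"],np.round(s["contact_force"],1))
E
```

```text
clock: 23.05
tcp_pos: [0.4445, -0.1735, 0.0853]
ee_rot: [0.002, 0.089, 0.996, 0.001]
contact_force: [-0.0, 5.2, 3.5]
grip_width: 0.09
grip_force: 58.6
[ 0.0024 -0.0631  0.0853] 0.08997480630946016 58.55069875717163 [-0.   5.2  3.5]
```

```bash
python3 -m creep '[[255,[0,-0.0013,-0.0054],[0,0,0]],[255,[0,-0.0012,-0.0054],[0,0,0]],[255,[0,-0.0004,-0.0055],[0,0,0]],[255,[0,-0.0003,-0.0055],[0,0,0]],[255,[0,0.0005,-0.0055],[0,0,0]],[255,[0,0.0008,-0.0054],[0,0,0]],[255,[0,0.0014,-0.0053],[0,0,0]],[255,[0,0.0017,-0.0053],[0,0,0]],[255,[0,0.0023,-0.005],[0,0,0]],[255,[0,0.0027,-0.0048],[0,0,0]],[255,[0,0.0031,-0.0046],[0,0,0]],[255,[0,0.0034,-0.0043],[0,0,0]],[255,[0,0,0],[0,0,0]],[255,[0,0,0],[0,0,0]],[255,[0,0,0],[0,0,0]],[255,[0,0,0],[0,0,0]],[255,[0,0,0],[0,0,0]],[255,[0,0,0],[0,0,0]]]'
python3 - <<'E'
from h import *
P,Q,s=cur();c=ch(P,True);print(c.round(4),np.round(s["contact_force"],1))
out=-(c[1]+.004);up=c[2]+.017-.120;print("angle",np.degrees(np.arctan2(up,out))+18.4,"r",np.hypot(out,up))
ims=[]
for n in("scene","side"):
    f=grab_frame(n);W=cloud(f);C=ch(W.reshape(-1,3),True)
    m=(C[:,1]<-.03)&(C[:,1]>-.06)&(abs(abs(C[:,0])-.042)<.012)&(C[:,2]>.13)&(C[:,2]<.19);B=C[m]
    print(n,len(B),np.percentile(B,[2,50,98],axis=0).round(4).tolist() if len(B) else 0)
    ims.append(f["img"])
cv2.imwrite("pics/s7.png",np.hstack([cv2.resize(ims[0][140:280,200:360],None,fx=2.5,fy=2.5),cv2.resize(ims[1][240:380,230:350],None,fx=2.5,fy=2.5)]))
E
```

```text
clock: 24.55
tcp_pos: [0.4458, -0.1651, 0.1464]
ee_rot: [0.002, 0.091, 0.996, -0.003]
contact_force: [4.4, -2.8, -7.6]
grip_width: 0.085
grip_force: 58.6
[ 0.0022 -0.0546  0.1464] [ 4.4 -2.8 -7.6]
angle 59.0290876428642 r 0.06664988501678246
scene 84 [[-0.0414, -0.0586, 0.1318], [0.043, -0.0464, 0.1486], [0.0476, -0.0314, 0.1641]]
side 61 [[-0.0467, -0.0591, 0.1541], [-0.0304, -0.0556, 0.1606], [0.0447, -0.0505, 0.164]]
```

View pics/s7.png

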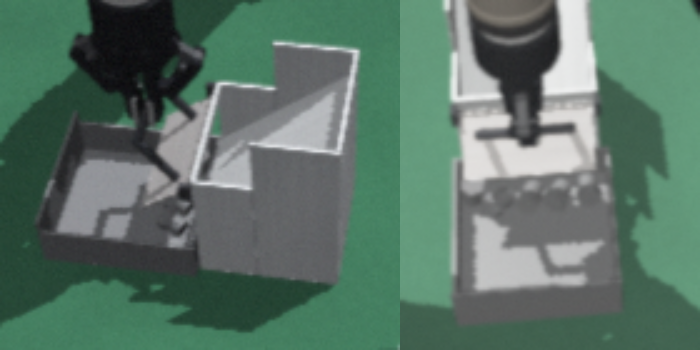

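The crop shows the flap open with the bar held. Several glands are in a row near the outlet edge, scene (180, 205) and side (470–600, 190), so I check their heights and nudge the flap to 60°.

```bash
python3 -m creep '[[255,[0,0.0015,-0.0015],[0,0,0]],[255,[0,0.001,-0.0015],[0,0,0]],[255,[0,0,0],[0,0,0]],[255,[0,0,0],[0,0,0]],[255,[0,0,0],[0,0,0]]]'
python3 - <<'E'
from h import *
P,Q,s=cur();print(np.round(s["contact_force"],1))
ims=[]
for n in("scene","side"):
    f=grab_frame(n);W=cloud(f);C=ch(W.reshape(-1,3),True)
    m=(C[:,1]<-.045)&(C[:,1]>-.065)&(abs(C[:,0])<.05)&(C[:,2]>.145)&(C[:,2]<.175)&(abs(C[:,0])>.02);B=C[m]
    print(n,"bar",np.percentile(B,[2,50,98],axis=0).round(4).tolist())
    m=(abs(C[:,0])<.073)&(C[:,1]<.02)&(C[:,1]>-.158)&(C[:,2]>.012)&(C[:,2]<.085)&((C[:,1]<-.006)|(C[:,2]>.06))
    for a in np.arange(-.07,.07,.02):
        B=C[m&(C[:,0]>a)&(C[:,0]<a+.02)]
        print(round(a,2),len(B),np.percentile(B,[5,50,95],axis=0)[:,1:].round(3).tolist() if len(B) else '')
    ims.append(f["img"])
cv2.imwrite("pics/s8.png",np.hstack([cv2.resize(ims[0][200:270,240:310],(480,480),interpolation=cv2.INTER_CUBIC),cv2.resize(ims[1][290:350,245:325],(320,240),interpolation=cv2.INTER_CUBIC).repeat(2,0)]))
E
```

```text
clock: 25.07
tcp_pos: [0.4461, -0.1633, 0.149]
ee_rot: [0.002, 0.091, 0.996, -0.003]
contact_force: [4.3, -4.2, -11.2]
grip_width: 0.091
grip_force: 58.4
[  4.3  -4.2 -11.2]
scene bar [[0.0214, -0.0588, 0.1492], [0.04, -0.0521, 0.1629], [0.0474, -0.0455, 0.1684]]
-0.07 82 [[-0.142, 0.014], [0.005, 0.067], [0.018, 0.081]]
-0.05 42 [[-0.149, 0.048], [0.008, 0.065], [0.018, 0.075]]
-0.03 36 [[-0.121, 0.038], [0.01, 0.066], [0.018, 0.074]]
-0.01 82 [[-0.156, 0.015], [-0.034, 0.026], [0.018, 0.073]]
0.01 71 [[-0.158, 0.014], [-0.042, 0.026], [-0.025, 0.048]]
0.03 54 [[-0.158, 0.013], [-0.038, 0.023], [-0.026, 0.044]]
0.05 88 [[-0.157, 0.025], [0.001, 0.063], [0.019, 0.083]]
0.07 7 [[-0.133, 0.036], [-0.086, 0.043], [0.016, 0.077]]
side bar [[-0.0461, -0.0577, 0.157], [-0.021, -0.0541, 0.1629], [0.043, -0.0478, 0.167]]
-0.07 77 [[-0.04, 0.015], [-0.03, 0.03], [-0.015, 0.059]]
-0.05 75 [[-0.053, 0.017], [-0.045, 0.026], [-0.033, 0.032]]
-0.03 48 [[-0.051, 0.014], [-0.041, 0.023], [-0.031, 0.047]]
-0.01 85 [[-0.05, 0.013], [-0.04, 0.024], [-0.023, 0.034]]
0.01 80 [[-0.052, 0.015], [-0.043, 0.025], [-0.026, 0.031]]
0.03 51 [[-0.047, 0.015], [-0.036, 0.022], [-0.02, 0.057]]
0.05 92 [[-0.046, 0.014], [-0.035, 0.026], [0.007, 0.076]]
0.07 0
```

View pics/s8.png

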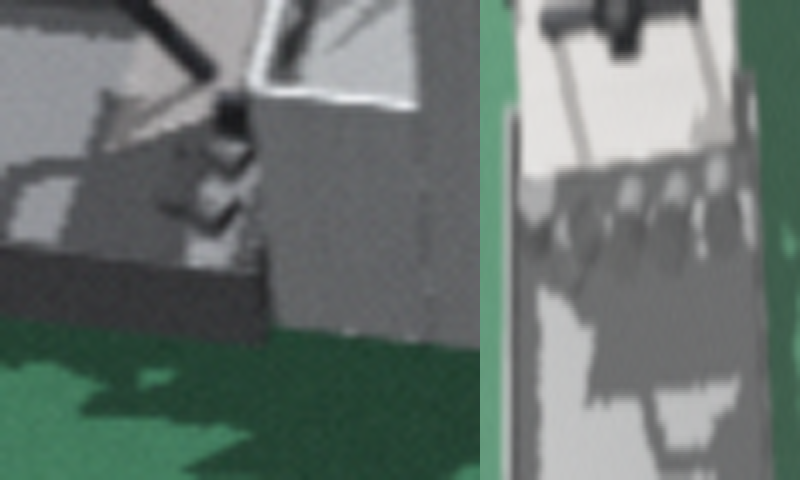

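```bash
python3 - <<'E'
from h import *
f=grab_frame("side");W=cloud(f);C=ch(W.reshape(-1,3),True).reshape(480,640,3)
m=(C[...,0]<-.035)&(C[...,0]>-.075)&(C[...,1]<.0)&(C[...,1]>-.06)&(C[...,2]>.007)&(C[...,2]<.087)
v,u=np.nonzero(m)
for r in range(v.min(),v.max()+1):
    print(r,[(c,*(1e3*C[r,c]).round().astype(int)) for c in u[v==r]][::2])
g=grab_frame("wrist");D=ch(cloud(g).reshape(-1,3),True)
m=(abs(D[:,0])<.066)&(D[:,1]>.0)&(D[:,1]<.14)&(D[:,2]>.055)&(D[:,2]<.19);B=D[m]
h=B[:,2]-(.055+np.clip(B[:,1],0,.14)*.839);print("wrist chute",len(B),np.percentile(h,[5,50,95,99]).round(3),B[:,1].min() if len(B) else 0)
cv2.imwrite("pics/w9.png",g["img"])
E
```

```text
303 [(np.int64(253), np.int64(-75), np.int64(-1), np.int64(45)), (np.int64(255), np.int64(-70), np.int64(-2), np.int64(45))]
304 [(np.int64(253), np.int64(-75), np.int64(-5), np.int64(47)), (np.int64(255), np.int64(-70), np.int64(-6), np.int64(48))]
305 [(np.int64(254), np.int64(-73), np.int64(-5), np.int64(42))]
306 [(np.int64(254), np.int64(-73), np.int64(-7), np.int64(40))]
307 [(np.int64(254), np.int64(-74), np.int64(-1), np.int64(28))]
308 [(np.int64(254), np.int64(-75), np.int64(-2), np.int64(25))]
309 [(np.int64(255), np.int64(-72), np.int64(-4), np.int64(21))]
310 [(np.int64(255), np.int64(-73), np.int64(-4), np.int64(17))]
311 [(np.int64(255), np.int64(-71), np.int64(-17), np.int64(32)), (np.int64(261), np.int64(-51), np.int64(-54), np.int64(86)), (np.int64(266), np.int64(-46), np.int64(-4), np.int64(9))]
312 [(np.int64(255), np.int64(-72), np.int64(-18), np.int64(29)), (np.int64(257), np.int64(-66), np.int64(-25), np.int64(40)), (np.int64(259), np.int64(-61), np.int64(-21), np.int64(32)), (np.int64(261), np.int64(-56), np.int64(-22), np.int64(33)), (np.int64(263), np.int64(
[... 4476 characters left out ...]
(7)), (np.int64(266), np.int64(-46), np.int64(-49), np.int64(14)), (np.int64(268), np.int64(-40), np.int64(-54), np.int64(21)), (np.int64(270), np.int64(-36), np.int64(-50), np.int64(14))]
326 [(np.int64(265), np.int64(-49), np.int64(-47), np.int64(7)), (np.int64(267), np.int64(-43), np.int64(-52), np.int64(13)), (np.int64(269), np.int64(-39), np.int64(-51), np.int64(12))]
327 [(np.int64(258), np.int64(-66), np.int64(-50), np.int64(9)), (np.int64(265), np.int64(-49), np.int64(-51), np.int64(9))]
328 [(np.int64(262), np.int64(-56), np.int64(-53), np.int64(8))]
329 [(np.int64(265), np.int64(-49), np.int64(-57), np.int64(9))]
wrist chute 54509 [-0.002  0.     0.076  0.081] 4.610283539559725e-07
```

View pics/w9.png

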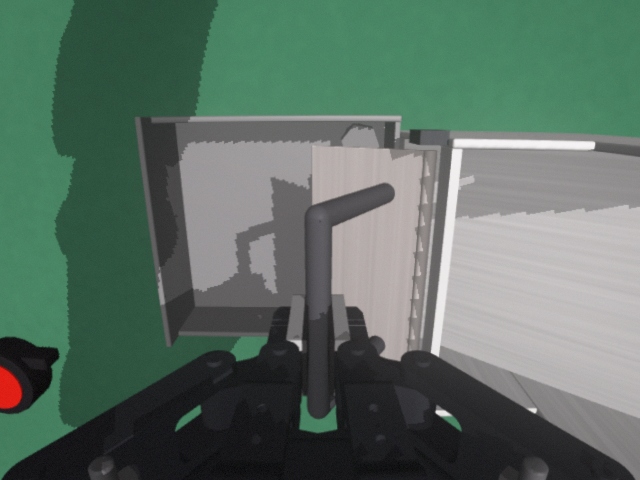

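The wrist view shows the chute floor bare, the bar held at px (318, 300) and the flap up. The depth data puts the glands on the box floor with tops at z≈30 mm and the flap at about 59°.

```bash
python3 -c "
from station import *
print(sign_off())"
```

```text
the job is handed in; nothing more can be done
None
```

I handed the job in with the flap held at about 59° by its bar, the chute empty and all five glands on the catch box floor. The empty tray is flat on the bench clear of the chute. I kept clear of the splicer, bottle and tape measure but did not re-measure them, and no verdict came back at hand-in.

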